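# Park the fume nozzle and snap the cap onto the reagent bottle

## Task

Swing the fume nozzle off the open brown bottle until it hangs over the middle of the black dish, and let go of it there. Then pick up the blue snap cap, set it on the bottle's neck and press it straight down, through the click, until it sits fully home. Do not let go of it: finish with the gripper still on the cap, pressing it firmly down (about 10 N). Leave the other glassware where it stands.

Things in the scene. Friction and masses are not known exactly. Their poses are not given: they have to be found in the camera images.
- cap: blue round snap cap with a white dot on its roof, loose, 46 mm outside diameter, 32 mm tall, 20 to 35 g, stands open end down on the tray (z = 0). Origin: centre of its open underside; z up through the roof. Inside: a lip of 36 mm bore in the lowest 4 mm, above it a 41.6 mm bore, roof underside 26 mm above the origin.
- cap_roof (a point): centre of the underside of the cap's roof, 26 mm above the cap's origin. When the cap is home it meets the bottle's mouth.
- bottle: brown reagent bottle fixed in a grey holder (88 mm wide, 30 mm tall); body 73 mm in diameter up to 85 mm above the table, shoulder from there to 115 mm, then a neck 32 mm in diameter with a 3.5 mm bevel at the top. Does not move. Origin: centre of its base at table height; z up.
- bottle_mouth (a point): centre of the bottle's rim, 160 mm above the table; the cap goes straight down on it
- snap_beads (a point): four orange sprung beads stand 4 mm out of the neck, centred at this height, 17 mm below the rim. The cap comes to rest on them about 13 mm above home and takes about 8 to 15 N to push past; the force then drops to almost nothing, and over the last 5 mm the beads pull the cap down. Home: roof on the rigid rim, where pressing can go on.
- swing_arm (a joint): angle of the nozzle's swing arm about the vertical post, 0 with the nozzle over the bottle, growing clockwise seen from above, towards the dish (which lies at about 1.0 to 1.6 rad); range -0.5 to 1.9. A stiff joint (about 2 N at the knob) that stays where it is left.
- nozzle (a point): middle of the green conical nozzle's downward opening (66 mm wide, 184 mm above the table), 170 mm from the post axis
- grip_knob (a point): middle of the upright yellow knob on top of the nozzle, a cylinder 24 mm in diameter from 249 to 295 mm above the table, straight over the nozzle; this point is 273 mm high. Below it runs the horizontal arm tube, top at 249 mm.
- post_axis (a point): point on the steel post's vertical axis, about which the arm swings, 229 mm above the table. Post 28 mm in diameter, hub 38 mm up to 265 mm.
- dish_middle (a point): middle of the inner floor of the black round dish, 84 mm across at the rim, 16 mm tall, fixed to the tray under the nozzle's path, 170 mm from the post axis
- brown_bottle: bystander: loose brown bottle with red cap, 64 mm in diameter, 150 mm tall, origin under its centre
- dropper_bottle: bystander: small loose brown bottle with black cap, 32 mm in diameter, 75 mm tall, origin under its centre
- beaker: bystander: loose glass beaker, 60 mm in diameter, 70 mm tall, origin under its centre
Things that resemble listed ones, but are neither listed nor needed, are in the scene too. There is more than one size of the cap; the one meant has the size given above.

How it is judged:
By the outcome, as a careful person would: the job done as asked, in the order asked, and still so for the second after the job is handed in, while the arm keeps its last pose, push and grip.
It also fails if it takes over 58 s, if anything falls off the work surface, if the arm or the gripper's body presses on something with over 40 N, if the wrist force passes 120 N, or if a joint passes its speed limit or range.

## Robot

A 6-joint arm with a two-finger parallel gripper is mounted at the origin on the work surface. World frame = base frame: x ahead of the robot, y to its left, z up, the work surface at z = 0. Lengths are in mm, angles in rad, forces in N, time in s.
With the tool pointing down it reaches from about 300 to 775 mm from the base axis. Payload 14.6 kg.
Tool frame: the origin (TCP) lies at the very end of the fingers, on their centre line; the grasp point (between the pads) lies 19 mm behind it; y points along the fingers, z is the direction in which the jaws open and shut, and the axes are right-handed (so a half turn about y gives the same grasp; the last joint's range is limited). The gripper opens to 94 mm and grips with 3 to 60 N. Pads are 16 mm wide; open, the fingers measure 119 mm over their backs; the gripper's body (75 mm by 177 mm) begins 78 mm behind the grasp point.
Start: joints at [-1.342, 0.3, 1.521, -0, 1.321, -0.067], TCP at [160.321, -526.105, 205.446] pointing down, gripper open.
Joint ranges: [-3.03, 3.03], [-0.79, 2.21], [0.23, 2.52], [-1.04, 4.18], [0, 3.07], [-2.55, 2.55]. Speed limits (rad/s): [2.22, 2.22, 2.57, 3.14, 3.14, 3.14].

## Interface

Orientations are given as [roll, pitch, yaw] about the fixed x, y, z axes, in that order (R = Rz(yaw) Ry(pitch) Rx(roll)).
In Python, from cell import monitor, optics, manip gives the robot as it stands.
- The arm moves only by the shell command python3 -m creep 'ROWS' [FORCE]. ROWS is JSON, a list of rows, each an object of numbers: "tx", "ty", "tz": the shift along the tool's x, y, z scaled (see below); "turn": the turn about the tool's y scaled (see below); "fingers": the finger opening in mm, from 0 to 94. In form: [{"tx": .., "ty": .., "tz": .., "turn": .., "fingers": ..}, ...]. A call has 1 to 20 rows; each row is the pose to reach, as a shift and turn from the pose measured when the call began, along the tool's axes at that moment, turning the shorter way round; what a row does not reach only later rows make up. The controller multiplies each number of a shift by 200 mm and each number of a turn by pi rad. A row lasts 1/10 s, in which the tool goes at most 50 mm and 8.59 degrees, less where a joint would pass 70% of its speed; a pose out of reach is approached as far as the arm can. A call with a number of a shift or a turn outside -1 to 1 is refused whole. A call with a gripper value outside its range is refused whole. The fingers move at their own pace and stop on an object; FORCE is the grip in N (left out, the last holds). Time passes only in rows, so rows that repeat a pose let the fingers close. It gives the time, the measured TCP pose, the force and the opening at its end, in the units of the state.
- monitor.read_state(): the state, without advancing time (a new reading comes with each control period).
- optics.camera(name): name is "scene" or "top"; returns a dict with "frame" (480x640x3 uint8, red, green, blue), "range_z" (480x640 float32, mm along the optical axis (not along the pixel's ray), 0 where there is no reading), "fx", "fy", "cx", "cy" (pixels), "R" (3x3) and "t" (3): a world point X has camera coordinates R X + t. Camera axes: x right, y down, z forward; pixel columns grow to the right and rows downward; lengths in mm; the calibration is good to about 2 mm. A picture is of the moment at which its call begins.
- manip.sign_off(): hands the job in, once; it reports no verdict.
The state is a dict: "clock": time; "joints": joint angles; "qd": joint speeds; "effort": joint torques, N m; "eef_pos": TCP position; "eef_rot": TCP orientation; "wrist_force": force on the tool from outside, world axes, zero at the start; "moment": the same for the moment, N m; "finger_gap": finger opening in mm.
Only numpy, scipy, OpenCV 4.12 (cv2) and the standard library are available. Lean on these libraries where they do the work, as an engineer would, in place of code of your own. Each camera call takes 0.05 s, during which the arm holds its last target.

## Working session

There is one attempt and no reset: what is moved stays moved. The work goes in short steps, Python scripts to look and compute and a shell command to move; the robot and the scene stay as the last step left them, time stands still between calls to the robot, and variables do not carry over. Pictures are saved under pics/ and viewed, and the job is handed in when it is done.

```bash
ls; mkdir -p pics
python3 - <<'E'
from cell import monitor, optics, manip
import cv2,numpy as np
s=monitor.read_state(); print(s)
for n in("scene","top"):
    c=optics.camera(n); cv2.imwrite(f"pics/{n}0.png",c["frame"][:,:,::-1]); np.savez(f"pics/{n}0.npz",**c)
    print(n,c["fx"],c["fy"],c["cx"],c["cy"],c["R"],c["t"])
E
```

```text
pics
{'clock': 0.0, 'joints': array([-1.34157419e+00,  3.00491244e-01,  1.52156501e+00, -1.08895732e-05,
        1.32066785e+00, -6.66261459e-02]), 'qd': array([-4.12081106e-04, -9.61513320e-04,  3.24082392e-04,  6.50463057e-05,
        2.32698134e-04,  1.86817550e-04]), 'effort': array([ 8.44943643e-04, -5.31805515e+01, -3.52733016e+01,  7.08505232e-02,
        2.44133722e-02, -7.73636907e-05]), 'eef_pos': array([ 160.27743143, -525.86893105,  204.88207006]), 'eef_rot': array([-1.57192597e+00,  6.48039851e-05, -2.84574170e+00]), 'wrist_force': array([-0.13335679, -0.09970842,  0.33432708]), 'moment': array([-0.02955881,  0.00554907,  0.00949574]), 'finger_gap': 93.99382589319374}
scene 610.8964163478124 610.8964163478124 315.4831574222656 241.5091870881018 [[ 0.78007114  0.6256481   0.0073126 ]
 [ 0.3939923  -0.48209156 -0.78253294]
 [-0.48606491  0.61331246 -0.62256625]] [-397.54488517 -112.25902512 1479.92204325]
top 469.9412823751203 469.9412823751203 320.76001699069445 242.37515080930024 [[-0.00593641 -0.99994005  0.00920136]
 [-0.99902095  0.00552705 -0.04389298]
 [ 0.0438395  -0.00945292 -0.99899386]] [ -47.40749135  541.42309444 1145.24480953]
```

View pics/scene0.png

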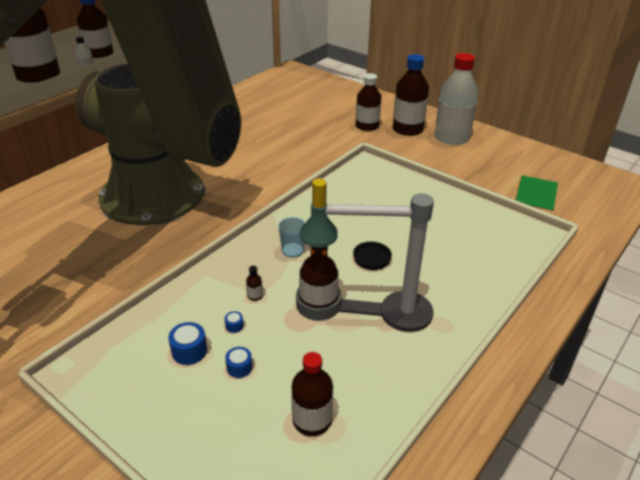

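View pics/top0.png

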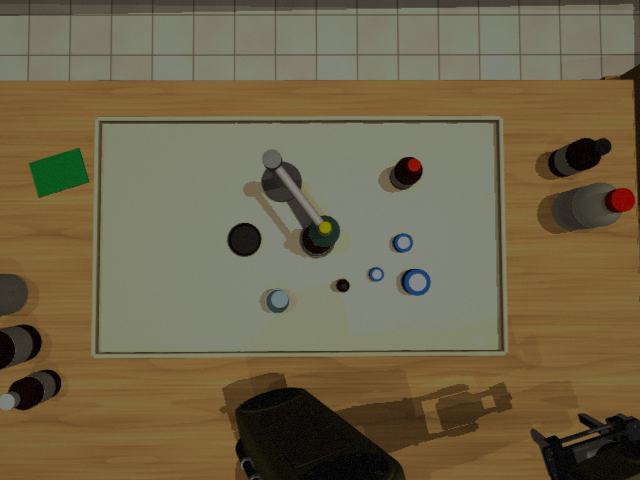

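The scene view shows the nozzle over the bottle at (319,250), with the yellow knob at (319,193), the post at (410,260) and the dish at (372,256). There are three caps, at (187,342), (234,321) and (238,361). In the top view the post is at (272,159), the knob at (325,229), the dish at (244,239), and the caps at (402,243), (376,274) and (416,282). I'll enlarge these next.

```bash
cat > h.py <<'E'
import numpy as np
def load(f):
    return dict(np.load(f))
def ray(c,u,v,z):
    """world point on plane z for pixel"""
    d=c["R"].T@np.array([(u-c["cx"])/c["fx"],(v-c["cy"])/c["fy"],1]); o=-c["R"].T@c["t"]
    return o+d*(z-o[2])/d[2]
def proj(c,X):
    p=c["R"]@np.array(X)+c["t"]; return p[0]/p[2]*c["fx"]+c["cx"],p[1]/p[2]*c["fy"]+c["cy"]
def cloud(c):
    z=c["range_z"]; v,u=np.indices(z.shape)
    P=np.stack([(u-c["cx"])/c["fx"]*z,(v-c["cy"])/c["fy"]*z,z],-1)
    W=(P-c["t"])@c["R"]; W[z<=0]=np.nan
    return W
E
python3 - <<'E'
from h import *
import cv2
t=cv2.imread("pics/top0.png"); s=cv2.imread("pics/scene0.png")
a=cv2.resize(t[140:320,220:440],None,fx=3.6,fy=3.3,interpolation=cv2.INTER_CUBIC)
a=cv2.resize(t[140:320,220:440],(792,594*1),interpolation=cv2.INTER_CUBIC) if False else cv2.resize(t[145:310,220:440],(792,594),interpolation=cv2.INTER_CUBIC)
cv2.imwrite("pics/topcrop.png",np.clip(a*1.5,0,255))
b=cv2.resize(s[165:385,150:443],(799,600),interpolation=cv2.INTER_CUBIC)
cv2.imwrite("pics/scrop.png",b)
c=load("pics/top0.npz"); W=cloud(c)
# segmentation clusters by depth/color of caps
f=c["frame"].astype(int); m=((f[...,2]>f[...,0]+40)).astype(np.uint8)
n,l,st,ce=cv2.connectedComponentsWithStats(m)
for i in range(1,n):
    if st[i,4]>30:
        u,v,w,h=st[i,:4]; print(st[i],ce[i], ray(c,u-.5+w/2,v-.5+h/2,32), w*1145/470,h*1145/470, np.nanmax(W[v:v+h,u:u+w,2]))
E
```

```text
[394 234  19  18 150] [402.71333333 242.32      ] [ 538.86333146 -249.69821124   32.        ] 46.287234042553195 43.851063829787236 40.14271013595386
[370 268  14  13  77] [376.05194805 273.84415584] [ 463.0501304  -184.53401983   32.        ] 34.1063829787234 31.670212765957448 32.32531353389744
[404 269  27  26 303] [416.27722772 281.4620462 ] [ 444.36368695 -282.29353465   32.        ] 65.77659574468085 63.340425531914896 51.88699686761765[ WARN:0@0.090] global loadsave.cpp:1063 imwrite_ Unsupported depth image for selected encoder is fallbacked to CV_8U.
```

View pics/topcrop.png

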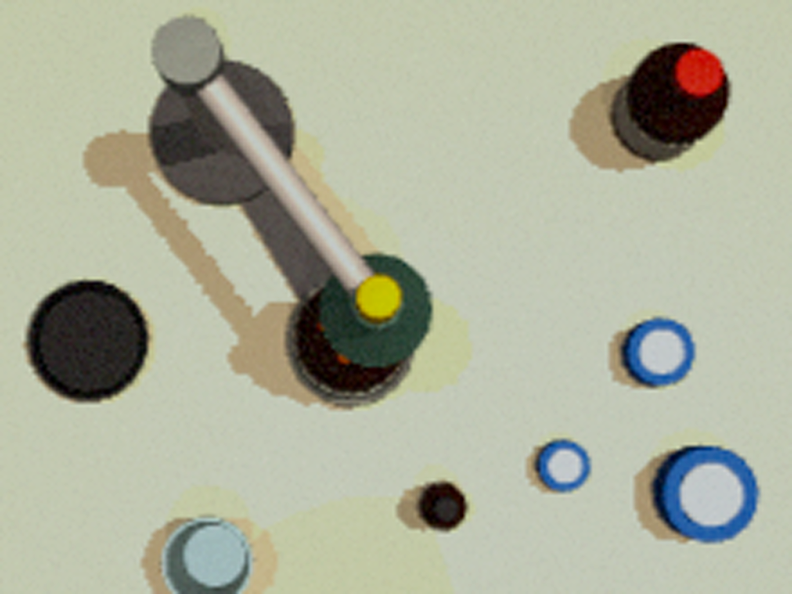

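View pics/scrop.png

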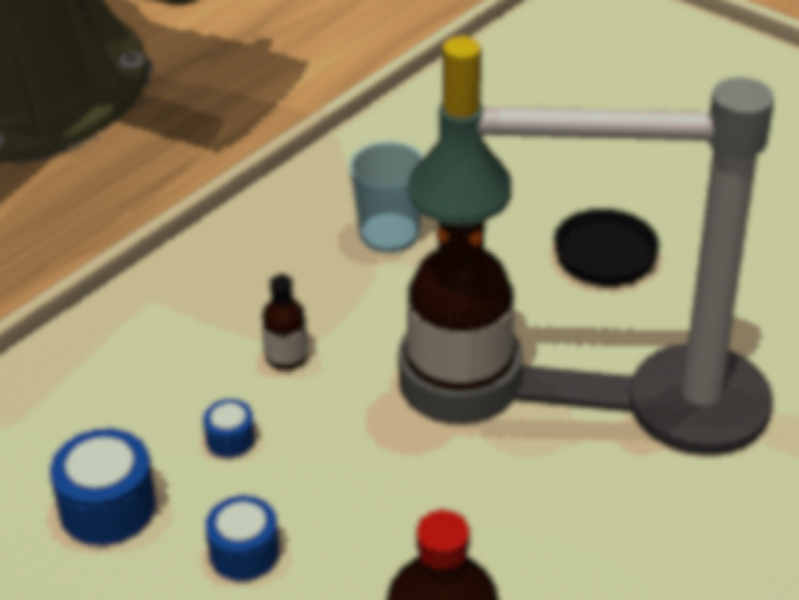

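The 46 mm cap is the one at (402,243) in the top view. I'll measure its position and the others.

Run:
```python
from h import *
import cv2
t=load("pics/top0.npz"); s=load("pics/scene0.npz")
k=lambda x,y:(220+(x+.5)/3.6-.5,145+(y+.5)/3.6-.5)
def P(n,x,y,z): 
    p=ray(t,*k(x,y),z); print(n,p.round(1)); return p
knob=P("knob",379,297,295); post=P("post",187,49,265); dish=P("dish",88,341,16); cap=P("cap",659.5,352,32)
P("holder",345,352,30)
P("brown",699,71,150);P("dropper",443,508,75);P("beaker rim",205,560,70); P("capL",706,494,46);P("capS",564,465,24)
print(np.linalg.norm((knob-post)[:2]),np.linalg.norm((dish-post)[:2]))
f=lambda x,y:(150+(x+.5)*293/799-.5,165+(y+.5)*220/600-.5)
def S(n,x,y,z): print("S",n,ray(s,*f(x,y),z).round(1))
S("knob",462,48,295);S("post",742,96,265);S("dish",606,246,13);S("cap",242,522,32)
# fits from depth
from scipy.optimize import least_squares
def circ(p,r=None):
    f=lambda q:np.hypot(p[:,0]-q[0],p[:,1]-q[1])-(q[2] if r is None else r)
    r0=least_squares(f,[*p.mean(0)[:2],r or 20],loss="soft_l1"); return r0.x.round(1),np.abs(r0.fun).mean()
for c,n in((t,"top"),(s,"scene")):
    W=cloud(c); W=W.reshape(-1,3)
    def sel(x,y,R,z0,z1):
        m=(np.hypot(W[:,0]-x,W[:,1]-y)<R)&(W[:,2]>z0)&(W[:,2]<z1); return W[m]
    for nm,p,R,z0,z1 in(("knobtop",knob,16,285,305),("posttop",post,25,258,275),("captop",cap,26,28,36),("dishrim",dish,46,10,22)):
        q=sel(p[0],p[1],R,z0,z1)
        if len(q):print(n,nm,len(q),q.mean(0).round(1),((q.min(0)+q.max(0))/2).round(1),np.ptp(q,axis=0).round(0))
    q=sel(knob[0]-5,knob[1],60,35,85); print("body",len(q),circ(q,36.5) if len(q)>9 else"")
    q=sel(knob[0],knob[1],20,252,290); print("knobside",len(q),circ(q,12) if len(q)>9 else"")
    q=sel(post[0],post[1],40,60,200); print("post",len(q),circ(q,14) if len(q)>9 else"")
    q=sel(cap[0],cap[1],30,5,27); print("capside",len(q),circ(q,23) if len(q)>9 else"")
```

```text
knob [557.1 -55.7 295. ]
post [693.7  46.2 265. ]
dish [549.4 137.5  16. ]
cap [ 539.1 -249.3   32. ]
holder [540.3 -37.5  30. ]
brown [ 704.9 -253.9  150. ]
dropper [ 437.4 -100.2   75. ]
beaker rim [404.6  53.5  70. ]
capL [ 444.1 -276.3   46. ]
capS [ 463.3 -185.1   24. ]
170.45834816698562 170.7443548755483
S knob [559.  -55.7 295. ]
S post [694.2  46.5 265. ]
S dish [551.3 138.1  13. ]
S cap [ 540.5 -249.4   32. ]
top knobtop 124 [556.9 -55.  294.3] [557.4 -55.  292.3] [23. 21. 12.]
top posttop 299 [692.4  46.9 264.7] [692.6  46.7 264. ] [36. 36. 12.]
top captop 249 [ 539.3 -249.4   32.2] [ 540.1 -250.    32. ] [44. 44.  8.]
top dishrim 220 [550.8 141.1  15. ] [549.3 139.   15.2] [81. 81. 10.]
body 34 (array([547.7, -40.5,  36.5]), np.float64(0.3491932241597693))
knobside 13 (array([557.7, -54.9,  12. ]), np.float64(0.23627948279016855))
post 71 (array([693.4,  47.3,  14. ]), np.float64(0.2317373815229265))
capside 31 (array([ 539.7, -250.2,   23. ]), np.float64(1.2900618150833993))
scene knobtop 171 [561.9 -59.9 294. ] [559.2 -57.2 292.5] [25. 24. 15.]
scene posttop 331 [697.2  41.6 265.9] [694.7  45.  264.1] [40. 39. 12.]
scene captop 401 [ 543.1 -252.9   33.6] [ 541.5 -250.9   32.1] [46. 48.  8.]
scene dishrim 361 [550.9 139.5  15.7] [551.8 137.5  15.7] [84. 87. 11.]
body 783 (array([549.6, -41.9,  36.5]), np.float64(0.9985313473685096))
knobside 281 (array([558.7, -55.6,  12. ]), np.float64(0.9062801963259436))
post 956 (array([694.5,  46.7,  14. ]), np.float64(0.967040276258339))
capside 226 (array([ 540.5, -250.3,   23. ]), np.float64(0.8448206962630975))
```

```bash
cat >> h.py <<'E'
def rel(X,yaw=None):
    from cell import monitor
    from scipy.spatial.transform import Rotation as Ro
    s=monitor.read_state(); p=s["eef_pos"]; R=Ro.from_euler("xyz",s["eef_rot"]).as_matrix()
    d=R.T@(np.array(X)-p)/200
    y=s["eef_rot"][2]
    print("t",round(s["clock"],2),"pos",p.round(1),"rot",s["eef_rot"].round(3),"j",s["joints"].round(2),"F",s["wrist_force"].round(1),"gap",round(s["finger_gap"],1))
    tu=0 if yaw is None else -((yaw-y+np.pi)%(2*np.pi)-np.pi)/np.pi
    print("  tx,ty,tz",d.round(4),"turn",round(tu,4)); return d
E
python3 - <<'E'
from h import *
rel([558,-55.3,330],-2.4)
E
```

```text
t 0.1 pos [ 160.3 -525.9  205. ] rot [-1.572  0.    -2.846] j [-1.34  0.3   1.52 -0.    1.32 -0.07] F [-0.6 -0.3  0.2] gap 93.9
  tx,ty,tz [-2.5882 -0.6233 -1.6717] turn -0.1419
```

```bash
python3 -m creep '[{"tx":-0.1,"ty":-0.15,"tz":-0.06,"turn":0,"fingers":60},{"tx":-0.3,"ty":-0.35,"tz":-0.2,"turn":0,"fingers":60},{"tx":-0.5,"ty":-0.5,"tz":-0.33,"turn":0,"fingers":60},{"tx":-0.7,"ty":-0.6,"tz":-0.46,"turn":0,"fingers":60},{"tx":-0.9,"ty":-0.62,"tz":-0.58,"turn":0,"fingers":60},{"tx":-0.98,"ty":-0.62,"tz":-0.63,"turn":0,"fingers":60}]' 15; python3 -c "
from h import *
rel([558,-55.3,330],-2.4)"
```

```text
clock: 0.7
eef_pos: [312.4, -346.5, 330.3]
eef_rot: [-1.57, 0.001, -2.845]
wrist_force: [-0.0, -0.9, 0.2]
finger_gap: 60.2
t 0.7 pos [ 312.4 -346.5  330.3] rot [-1.570e+00  1.000e-03 -2.845e+00] j [-0.92  0.04  1.54  0.    1.56  0.36] F [-0.  -0.9  0.2] gap 60.2
  tx,ty,tz [-1.5999  0.0025 -1.0335] turn -0.1417
```

```bash
python3 -m creep '[{"tx":-0.2,"ty":0,"tz":-0.13,"turn":-0.03,"fingers":60},{"tx":-0.4,"ty":0,"tz":-0.26,"turn":-0.06,"fingers":60},{"tx":-0.6,"ty":0,"tz":-0.39,"turn":-0.09,"fingers":60},{"tx":-0.8,"ty":0,"tz":-0.52,"turn":-0.12,"fingers":60},{"tx":-1,"ty":0,"tz":-0.65,"turn":-0.142,"fingers":60},{"tx":-1,"ty":0,"tz":-0.65,"turn":-0.142,"fingers":60}]' 15; python3 -c "
from h import *
rel([558,-55.3,310],-2.4)"
```

```text
clock: 1.3
eef_pos: [467.8, -159.9, 329.8]
eef_rot: [-1.571, 0.001, -2.391]
wrist_force: [0.3, -0.1, -0.5]
finger_gap: 60.2
t 1.3 pos [ 467.8 -159.9  329.8] rot [-1.571e+00  1.000e-03 -2.391e+00] j [-0.4   0.11  1.47  0.    1.57  0.42] F [ 0.3 -0.1 -0.5] gap 60.2
  tx,ty,tz [-0.6864  0.0995 -0.0753] turn 0.0027
```

```bash
python3 -m creep '[{"tx":-0.17,"ty":0,"tz":-0.02,"turn":0,"fingers":60},{"tx":-0.35,"ty":0,"tz":-0.04,"turn":0,"fingers":60},{"tx":-0.52,"ty":0.02,"tz":-0.06,"turn":0,"fingers":60},{"tx":-0.64,"ty":0.03,"tz":-0.07,"turn":0,"fingers":60},{"tx":-0.686,"ty":0.05,"tz":-0.075,"turn":0,"fingers":60},{"tx":-0.686,"ty":0.05,"tz":-0.075,"turn":0,"fingers":60},{"tx":-0.686,"ty":0.05,"tz":-0.075,"turn":0,"fingers":60}]' 15
python3 - <<'E'
from h import *
from cell import optics
import cv2
rel([558,-55.3,254.5])
for n in("scene","top"):
    c=optics.camera(n); cv2.imwrite(f"pics/{n}1.png",c["frame"][:,:,::-1])
    u,v=[int(x) for x in proj(c,[558,-55.3,300])]
    b=c["frame"][max(v-90,0):v+90,u-120:u+120,::-1]; cv2.imwrite(f"pics/{n}1c.png",cv2.resize(b,None,fx=2.5,fy=2.5,interpolation=cv2.INTER_CUBIC))
E
```

```text
clock: 2.0
eef_pos: [557.4, -56.4, 319.8]
eef_rot: [-1.571, 0.0, -2.392]
wrist_force: [0.8, -0.7, 1.3]
finger_gap: 59.6
t 2.0 pos [557.4 -56.4 319.8] rot [-1.571  0.    -2.392] j [-0.17  0.27  1.3   0.    1.57  0.66] F [ 0.8 -0.7  1.3] gap 59.6
  tx,ty,tz [-0.0057  0.3268 -0.0017] turn 0
```

View pics/scene1c.png

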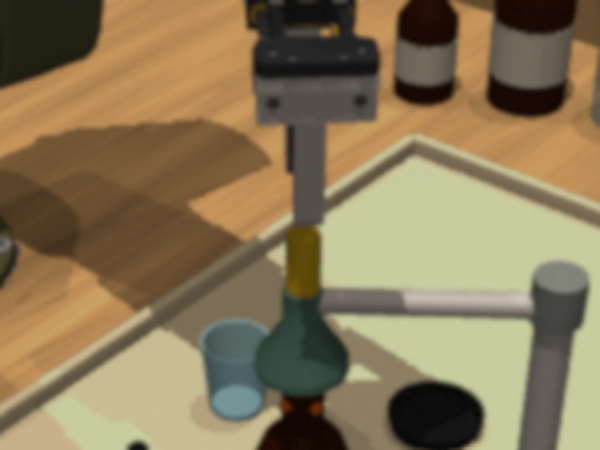

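View pics/top1.png

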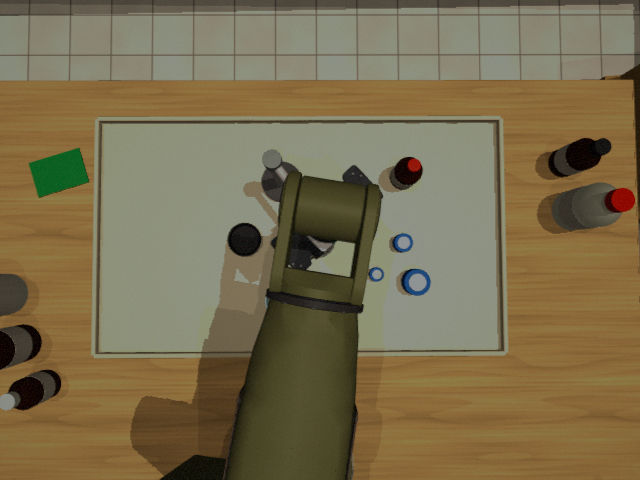

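The gripper hangs right over the yellow knob, which is at about (303,260) in the crop, with the fingers either side of it. I'll lower and grip.

```bash
python3 -m creep '[{"tx":-0.006,"ty":0.08,"tz":0,"turn":0,"fingers":60},{"tx":-0.006,"ty":0.18,"tz":0,"turn":0,"fingers":60},{"tx":-0.006,"ty":0.27,"tz":0,"turn":0,"fingers":60},{"tx":-0.006,"ty":0.31,"tz":0,"turn":0,"fingers":60},{"tx":-0.006,"ty":0.32,"tz":0,"turn":0,"fingers":40},{"tx":-0.006,"ty":0.32,"tz":0,"turn":0,"fingers":15},{"tx":-0.006,"ty":0.32,"tz":0,"turn":0,"fingers":10},{"tx":-0.006,"ty":0.32,"tz":0,"turn":0,"fingers":10},{"tx":-0.006,"ty":0.32,"tz":0,"turn":0,"fingers":10},{"tx":-0.006,"ty":0.32,"tz":0,"turn":0,"fingers":10}]' 15
python3 - <<'E'
from h import *
rel([558,-55.3,254.5])
E
```

```text
clock: 3.1
eef_pos: [558.5, -55.6, 256.7]
eef_rot: [-1.57, 0.001, -2.393]
wrist_force: [0.1, -0.6, 2.9]
finger_gap: 23.7
t 3.1 pos [558.5 -55.6 256.7] rot [-1.570e+00  1.000e-03 -2.393e+00] j [-0.16  0.29  1.41  0.    1.44  0.66] F [ 0.1 -0.6  2.9] gap 23.7
  tx,ty,tz [ 0.0009  0.0112 -0.0029] turn 0
```

Run:
```python
from h import *
P=np.array([693.8,46.6]); K=np.array([558.5,-55.6]); D=np.array([550.3,137.8])
a0=np.arctan2(*(K-P)[::-1])%(2*np.pi); a1=np.arctan2(*(D-P)[::-1])%(2*np.pi); r=np.linalg.norm(K-P); print(a0,a1,a0-a1,r)
y=-2.393; X=np.array([np.cos(y),np.sin(y)]);Z=np.array([-np.sin(y),np.cos(y)])
for f in [.03,.09,.17,.25,.33,.41,.49,.57,.65,.73,.81,.88,.94,.98,1]:
    a=a0+f*(a1-a0); d=P+r*np.array([np.cos(a),np.sin(a)])-K; print(f,(X@d/200).round(3),(Z@d/200).round(3),"turn",round(f*1.05/np.pi,3))
```

```text
3.7885143671123442 2.5754498404377015 1.2130645266746427 169.56099197633867
0.03 -0.004 -0.031 turn 0.01
0.09 -0.014 -0.091 turn 0.03
0.17 -0.035 -0.171 turn 0.057
0.25 -0.064 -0.248 turn 0.084
0.33 -0.1 -0.322 turn 0.11
0.41 -0.143 -0.392 turn 0.137
0.49 -0.193 -0.458 turn 0.164
0.57 -0.249 -0.518 turn 0.191
0.65 -0.31 -0.573 turn 0.217
0.73 -0.376 -0.621 turn 0.244
0.81 -0.447 -0.663 turn 0.271
0.88 -0.512 -0.694 turn 0.294
0.94 -0.57 -0.716 turn 0.314
0.98 -0.609 -0.729 turn 0.328
1 -0.629 -0.734 turn 0.334
```

```bash
python3 -m creep '[{"tx":-0.004,"ty":0,"tz":-0.031,"turn":0.01,"fingers":10},{"tx":-0.014,"ty":0,"tz":-0.091,"turn":0.03,"fingers":10},{"tx":-0.035,"ty":0,"tz":-0.171,"turn":0.057,"fingers":10},{"tx":-0.064,"ty":0,"tz":-0.248,"turn":0.084,"fingers":10},{"tx":-0.1,"ty":0,"tz":-0.322,"turn":0.11,"fingers":10},{"tx":-0.143,"ty":0,"tz":-0.392,"turn":0.137,"fingers":10},{"tx":-0.193,"ty":0,"tz":-0.458,"turn":0.164,"fingers":10},{"tx":-0.249,"ty":0,"tz":-0.518,"turn":0.191,"fingers":10},{"tx":-0.31,"ty":0,"tz":-0.573,"turn":0.217,"fingers":10},{"tx":-0.376,"ty":0,"tz":-0.621,"turn":0.244,"fingers":10},{"tx":-0.447,"ty":0,"tz":-0.663,"turn":0.271,"fingers":10},{"tx":-0.512,"ty":0,"tz":-0.694,"turn":0.294,"fingers":10},{"tx":-0.57,"ty":0,"tz":-0.716,"turn":0.314,"fingers":10},{"tx":-0.609,"ty":0,"tz":-0.729,"turn":0.328,"fingers":10},{"tx":-0.629,"ty":0,"tz":-0.734,"turn":0.334,"fingers":10},{"tx":-0.629,"ty":0,"tz":-0.734,"turn":0.334,"fingers":10},{"tx":-0.629,"ty":0,"tz":-0.734,"turn":0.334,"fingers":10}]'
python3 - <<'E'
from h import *
from cell import optics
import cv2
rel([550.3,137.8,255])
for n in("scene","top"):
    c=optics.camera(n); cv2.imwrite(f"pics/{n}2.png",c["frame"][:,:,::-1]);np.savez(f"pics/{n}2.npz",**c)
E
```

```text
clock: 4.8
eef_pos: [550.5, 137.7, 256.8]
eef_rot: [-1.572, 0.001, 2.842]
wrist_force: [-2.8, 2.8, -0.4]
finger_gap: 23.8
t 4.8 pos [550.5 137.7 256.8] rot [-1.572e+00  1.000e-03  2.842e+00] j [0.18 0.31 1.4  0.   1.44 2.05] F [-2.8  2.8 -0.4] gap 23.8
  tx,ty,tz [ 0.001   0.0088 -0.0002] turn 0
```

View pics/scene2.png

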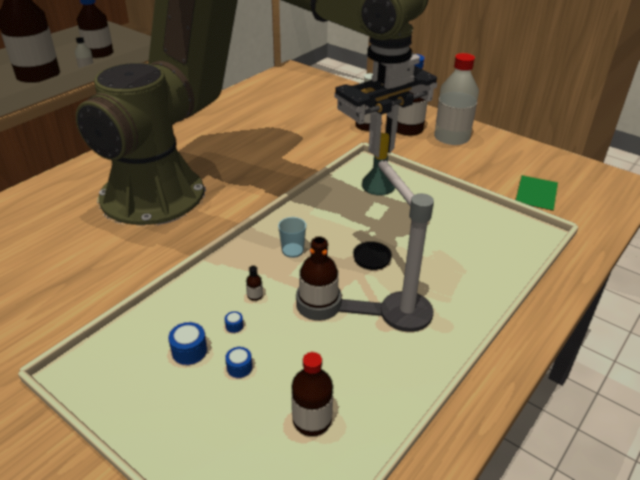

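The nozzle is at (380,178), above the dish at (372,256), which matches the height difference between them. The bottle mouth is free at (319,243). I'll release the knob and rise, and measure the bottle neck from this picture.

```bash
python3 -m creep '[{"tx":0,"ty":0,"tz":0,"turn":0,"fingers":40},{"tx":0,"ty":0,"tz":0,"turn":0,"fingers":50},{"tx":0,"ty":0,"tz":0,"turn":0,"fingers":50},{"tx":0,"ty":-0.04,"tz":0,"turn":0,"fingers":50},{"tx":0,"ty":-0.12,"tz":0,"turn":0,"fingers":50},{"tx":0,"ty":-0.24,"tz":0,"turn":0,"fingers":50},{"tx":0,"ty":-0.36,"tz":0,"turn":0,"fingers":60}]'
python3 - <<'E'
from h import *
import cv2
rel([540,-250,200])
c=load("pics/scene2.npz"); b=c["frame"][225:330,265:405,::-1]
cv2.imwrite("pics/s2c.png",cv2.resize(b,None,fx=5.7,fy=5.7,interpolation=cv2.INTER_CUBIC))
E
```

```text
clock: 5.6
eef_pos: [550.3, 137.4, 330.2]
eef_rot: [-1.572, 0.001, 2.842]
wrist_force: [0.0, -0.3, -0.1]
finger_gap: 55.0
t 5.6 pos [550.3 137.4 330.2] rot [-1.572e+00  1.000e-03  2.842e+00] j [0.18 0.28 1.26 0.   1.6  2.05] F [ 0.  -0.3 -0.1] gap 55.0
  tx,ty,tz [-0.5221  0.6494  1.8667] turn 0
```

View pics/s2c.png

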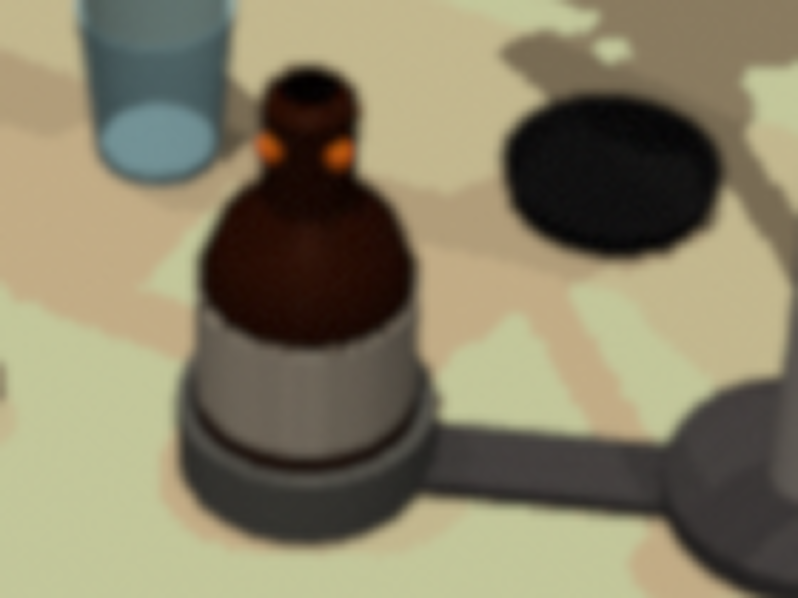

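```bash
python3 -m creep '[{"tx":-0.03,"ty":0,"tz":0.12,"turn":0,"fingers":70},{"tx":-0.08,"ty":0,"tz":0.32,"turn":-0.02,"fingers":80},{"tx":-0.15,"ty":0,"tz":0.54,"turn":-0.05,"fingers":94},{"tx":-0.21,"ty":0.05,"tz":0.76,"turn":-0.08,"fingers":94},{"tx":-0.27,"ty":0.1,"tz":0.96,"turn":-0.096,"fingers":94},{"tx":-0.27,"ty":0.15,"tz":1,"turn":-0.096,"fingers":94}]'
python3 - <<'E'
from h import *
rel([540,-250,90],np.pi)
E
```

```text
clock: 6.2
eef_pos: [542.7, -73.3, 300.1]
eef_rot: [-1.571, 0.002, -3.142]
wrist_force: [0.1, 0.2, 0.1]
finger_gap: 93.7
t 6.2 pos [542.7 -73.3 300.1] rot [-1.571e+00  2.000e-03 -3.142e+00] j [-0.2   0.24  1.38  0.    1.52  1.37] F [0.1 0.2 0.1] gap 93.7
  tx,ty,tz [0.0152 1.0505 0.8838] turn 0.0
```

```bash
python3 -m creep '[{"tx":0.01,"ty":0.05,"tz":0.2,"turn":0,"fingers":94},{"tx":0.015,"ty":0.22,"tz":0.4,"turn":0,"fingers":94},{"tx":0.015,"ty":0.4,"tz":0.6,"turn":0,"fingers":94},{"tx":0.015,"ty":0.58,"tz":0.76,"turn":0,"fingers":94},{"tx":0.015,"ty":0.74,"tz":0.86,"turn":0,"fingers":94},{"tx":0.015,"ty":0.9,"tz":0.884,"turn":0,"fingers":94},{"tx":0.015,"ty":1,"tz":0.884,"turn":0,"fingers":94},{"tx":0.015,"ty":1,"tz":0.884,"turn":0,"fingers":94}]'
python3 - <<'E'
from h import *
from cell import optics
import cv2
rel([540,-250,4],np.pi)
for n in("scene","top"):
    c=optics.camera(n); cv2.imwrite(f"pics/{n}3.png",c["frame"][:,:,::-1]);np.savez(f"pics/{n}3.npz",**c)
E
```

```text
clock: 7.0
eef_pos: [539.1, -249.4, 97.7]
eef_rot: [-1.573, -0.002, 3.141]
wrist_force: [-0.3, 0.2, 0.2]
finger_gap: 94.0
t 7.0 pos [ 539.1 -249.4   97.7] rot [-1.573e+00 -2.000e-03  3.141e+00] j [-0.5   0.5   1.5   0.    1.14  1.08] F [-0.3  0.2  0.2] gap 94.0
  tx,ty,tz [-0.0057  0.4684  0.0043] turn -0.0001
```

View pics/scene3.png

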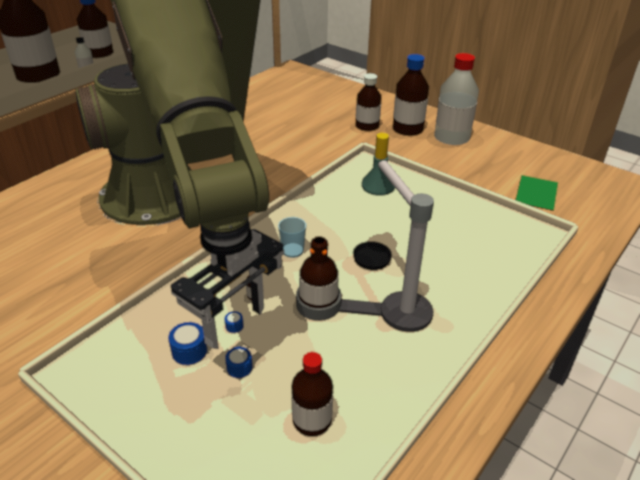

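View pics/top3.png

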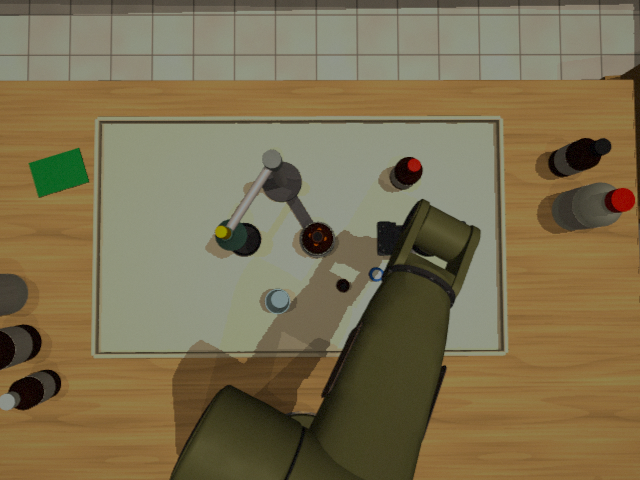

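The nozzle stayed over the dish, with the knob at (222,232) and the dish at (244,239) in the top view. The offset is the parallax I'd expect. The gripper straddles the right cap and the bottle mouth is visible at (317,237), so I'll enlarge the mouth and verify the nozzle and dish numerically.

Run:
```python
from h import *
import cv2
t=load("pics/top3.npz"); s=load("pics/scene3.npz")
b=t["frame"][212:262,287:347,::-1]; a=cv2.resize(b,None,fx=10,fy=10,interpolation=cv2.INTER_CUBIC); cv2.imwrite("pics/t3c.png",np.clip(a*1.8,0,255).astype(np.uint8))
b=s["frame"][230:275,290:350,::-1]; a=cv2.resize(b,None,fx=12,fy=12,interpolation=cv2.INTER_CUBIC); cv2.imwrite("pics/s3c.png",np.clip(a*2.2,0,255).astype(np.uint8))
b=t["frame"][205:265,190:280,::-1]; a=cv2.resize(b,None,fx=8,fy=8,interpolation=cv2.INTER_CUBIC); cv2.imwrite("pics/t3n.png",np.clip(a*1.8,0,255).astype(np.uint8))
```

```text
(no output)
```

View pics/t3c.png

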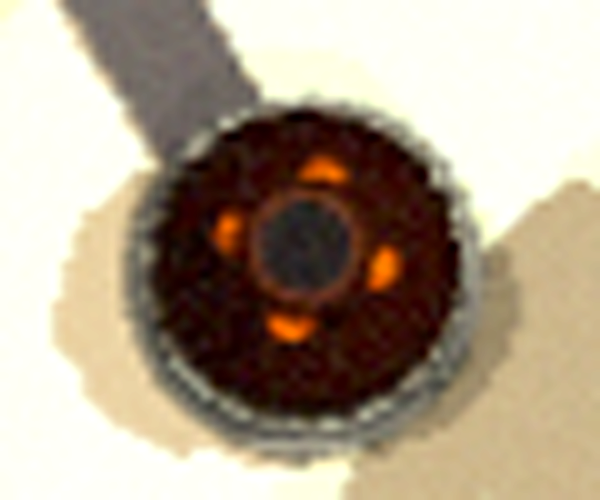

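View pics/s3c.png

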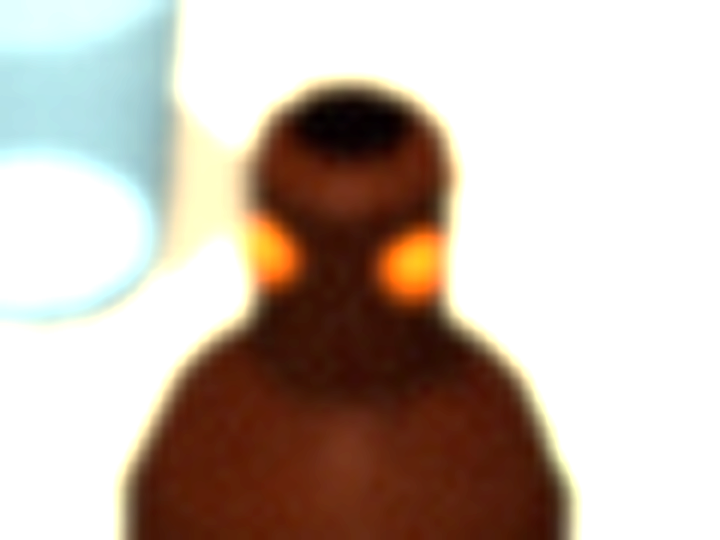

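View pics/t3n.png

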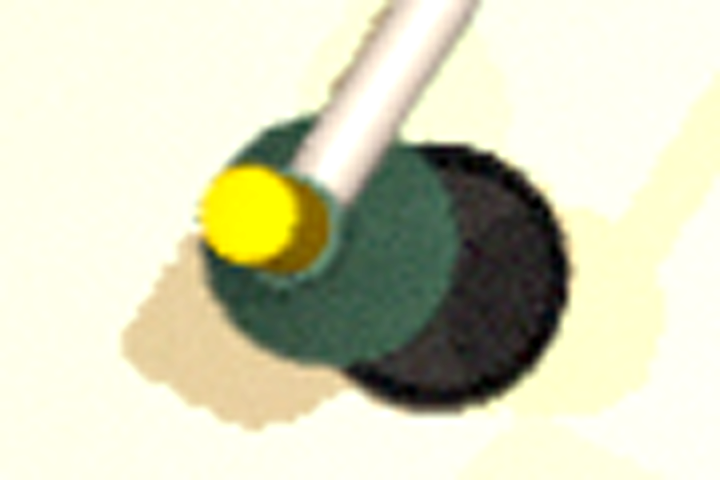

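Run:
```python
from h import *
t=load("pics/top3.npz"); s=load("pics/scene3.npz")
k=lambda x,y,o,f:(o[0]+(x+.5)/f-.5,o[1]+(y+.5)/f-.5)
print("mouth top",ray(t,*k(304,245,(287,212),10),160).round(1))
print("mouth scene",ray(s,*k(351,124,(290,230),12),160).round(1))
beads=[(323,172),(230,231),(385,268),(292,325)]
print("beads",np.mean([ray(t,*k(x,y,(287,212),10),143+2) for x,y in beads],0).round(1))
print("knob",ray(t,*k(249,214.5,(190,205),8),295).round(1),"noz",ray(t,*k(331,240,(190,205),8),184).round(1),"dish",ray(t,*k(436,277,(190,205),8),16).round(1))
from scipy.optimize import least_squares
for c,n in((t,"top"),(s,"scene")):
    W=cloud(c).reshape(-1,3)
    def fit(nm,x,y,R,z0,z1,r):
        p=W[(np.hypot(W[:,0]-x,W[:,1]-y)<R)&(W[:,2]>z0)&(W[:,2]<z1)]
        if len(p)<8: print(n,nm,len(p));return
        q=least_squares(lambda q:np.hypot(p[:,0]-q[0],p[:,1]-q[1])-r,[x,y],loss="soft_l1"); print(n,nm,len(p),q.x.round(1),np.abs(q.fun).mean().round(2))
    fit("neck",549,-41,25,120,154,16); fit("body",549,-41,45,38,82,36.5); fit("knob",550,138,22,255,290,12); fit("capside",540,-250,30,5,27,23)
```

```text
mouth top [548.3 -41.  160. ]
mouth scene [547.2 -39.3 160. ]
beads [548.3 -41.8 145. ]
knob [550.2 138.  295. ] noz [551.  139.2 184. ] dish [549.8 137.5  16. ]
top neck 42 [548.1 -40.8] 1.4
top body 25 [547.7 -40.8] 0.31
top knob 45 [550.4 139.4] 0.21
top capside 0
scene neck 269 [549.2 -41.5] 1.31
scene body 675 [549.5 -41.9] 1.01
scene knob 218 [551.6 138.6] 1.18
scene capside 234 [ 540.5 -250.2] 0.92
```

Estimates agree: mouth at about (548.5,-41.3), cap at (540,-250), and nozzle within 2 mm of the dish centre. I'll lower onto the cap and grip.

```bash
python3 -m creep '[{"tx":-0.004,"ty":0.1,"tz":0.003,"turn":0,"fingers":94},{"tx":-0.005,"ty":0.22,"tz":0.003,"turn":0,"fingers":94},{"tx":-0.005,"ty":0.33,"tz":0.003,"turn":0,"fingers":94},{"tx":-0.005,"ty":0.41,"tz":0.003,"turn":0,"fingers":90},{"tx":-0.005,"ty":0.45,"tz":0.003,"turn":0,"fingers":80},{"tx":-0.005,"ty":0.465,"tz":0.003,"turn":0,"fingers":60},{"tx":-0.005,"ty":0.465,"tz":0.003,"turn":0,"fingers":50},{"tx":-0.005,"ty":0.465,"tz":0.003,"turn":0,"fingers":40},{"tx":-0.005,"ty":0.465,"tz":0.003,"turn":0,"fingers":35},{"tx":-0.005,"ty":0.465,"tz":0.003,"turn":0,"fingers":35},{"tx":-0.005,"ty":0.465,"tz":0.003,"turn":0,"fingers":35},{"tx":-0.005,"ty":0.465,"tz":0.003,"turn":0,"fingers":35}]' 20
python3 - <<'E'
from h import *
rel([540,-250,4],np.pi)
E
```

```text
clock: 8.3
eef_pos: [542.1, -250.7, 8.7]
eef_rot: [-1.57, 0.003, -3.141]
wrist_force: [-0.8, 0.5, 6.0]
finger_gap: 45.6
t 8.3 pos [ 542.1 -250.7    8.7] rot [-1.570e+00  3.000e-03 -3.141e+00] j [-0.49  0.63  1.54  0.    0.97  1.08] F [-0.8  0.5  6. ] gap 45.6
  tx,ty,tz [ 0.0105  0.0237 -0.0033] turn 0.0001
```

```bash
python3 -m creep '[{"tx":0,"ty":0,"tz":0,"turn":0,"fingers":52},{"tx":0,"ty":0,"tz":0,"turn":0,"fingers":54},{"tx":0,"ty":0,"tz":0,"turn":0,"fingers":54}]' 20
python3 - <<'E'
from h import *
from cell import optics
import cv2
rel([540,-250,4],np.pi)
c=optics.camera("scene"); cv2.imwrite("pics/scene4.png",cv2.resize(c["frame"][260:400,150:330,::-1],None,fx=4.2,fy=4.2,interpolation=cv2.INTER_CUBIC))
E
```

```text
clock: 8.6
eef_pos: [542.0, -250.6, 8.5]
eef_rot: [-1.57, 0.003, -3.141]
wrist_force: [-0.8, -0.2, 0.7]
finger_gap: 53.7
t 8.6 pos [ 542.  -250.6    8.5] rot [-1.570e+00  3.000e-03 -3.141e+00] j [-0.49  0.63  1.54  0.    0.97  1.08] F [-0.8 -0.2  0.7] gap 53.7
  tx,ty,tz [ 0.0098  0.0226 -0.0029] turn 0.0001
```

View pics/scene4.png

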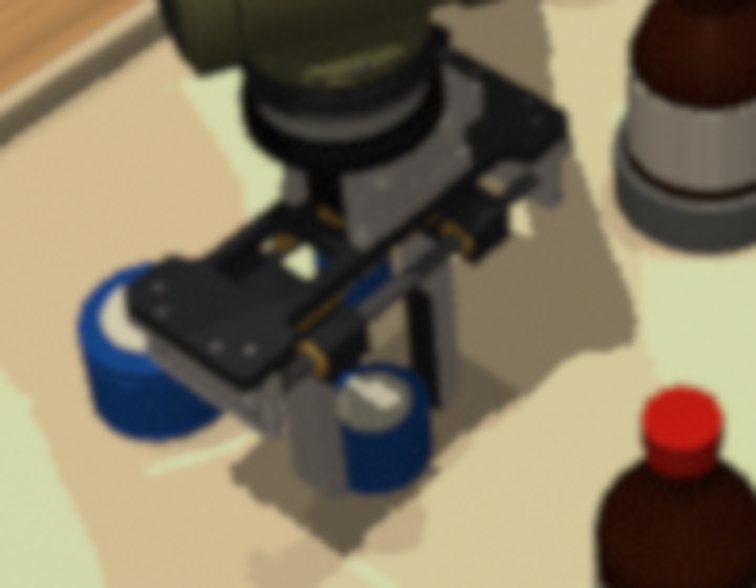

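The cap stands undisturbed between the fingers, at about (385,425) in the crop. The extra height came from the arm still settling when the last call began. I'll lower a little more and grip firmly.

```bash
python3 -m creep '[{"tx":0.008,"ty":0.01,"tz":-0.002,"turn":0,"fingers":54},{"tx":0.008,"ty":0.018,"tz":-0.002,"turn":0,"fingers":54},{"tx":0.008,"ty":0.018,"tz":-0.002,"turn":0,"fingers":54},{"tx":0.008,"ty":0.018,"tz":-0.002,"turn":0,"fingers":40},{"tx":0.008,"ty":0.018,"tz":-0.002,"turn":0,"fingers":35},{"tx":0.008,"ty":0.018,"tz":-0.002,"turn":0,"fingers":35},{"tx":0.008,"ty":0.018,"tz":-0.002,"turn":0,"fingers":35}]' 50
python3 - <<'E'
from h import *
rel([540,-250,4],np.pi)
E
```

```text
clock: 9.35
eef_pos: [540.4, -250.2, 5.0]
eef_rot: [-1.57, 0.003, -3.141]
wrist_force: [-0.6, -1.2, 0.4]
finger_gap: 45.1
t 9.35 pos [ 540.4 -250.2    5. ] rot [-1.570e+00  3.000e-03 -3.141e+00] j [-0.5   0.63  1.55  0.    0.96  1.07] F [-0.6 -1.2  0.4] gap 45.1
  tx,ty,tz [ 0.002   0.0048 -0.0009] turn 0.0001
```

```bash
python3 -m creep '[{"tx":0,"ty":-0.04,"tz":0,"turn":0,"fingers":35},{"tx":0,"ty":-0.14,"tz":0,"turn":0,"fingers":35},{"tx":0,"ty":-0.28,"tz":0,"turn":0,"fingers":35},{"tx":0,"ty":-0.44,"tz":0,"turn":0,"fingers":35},{"tx":0,"ty":-0.6,"tz":0,"turn":0,"fingers":35},{"tx":0,"ty":-0.76,"tz":0,"turn":0,"fingers":35},{"tx":0,"ty":-0.9,"tz":0,"turn":0,"fingers":35},{"tx":0,"ty":-0.97,"tz":0,"turn":0,"fingers":35},{"tx":0,"ty":-0.97,"tz":0,"turn":0,"fingers":35},{"tx":0,"ty":-0.97,"tz":0,"turn":0,"fingers":35}]'
python3 - <<'E'
from h import *
from cell import optics
import cv2
rel([548.5,-41.3,195],np.pi)
c=optics.camera("scene"); cv2.imwrite("pics/scene5.png",c["frame"][:,:,::-1])
E
```

```text
clock: 10.35
eef_pos: [539.5, -249.9, 197.7]
eef_rot: [-1.571, 0.002, -3.141]
wrist_force: [0.3, -0.5, -1.0]
finger_gap: 45.2
t 10.35 pos [ 539.5 -249.9  197.7] rot [-1.571e+00  2.000e-03 -3.141e+00] j [-0.5   0.4   1.4   0.    1.34  1.07] F [ 0.3 -0.5 -1. ] gap 45.2
  tx,ty,tz [-0.0455  0.0139 -1.043 ] turn 0.0001
```

View pics/scene5.png

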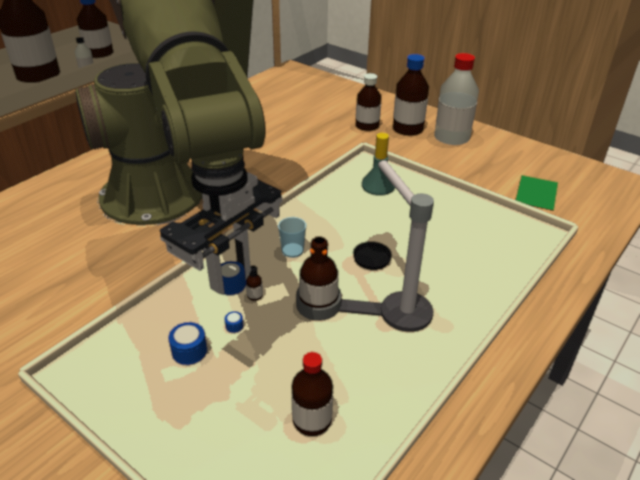

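The cap is held square in the fingers at (231,278), and the nozzle still hangs over the dish. I'll carry it over the bottle.

```bash
python3 -m creep '[{"tx":-0.005,"ty":0,"tz":-0.08,"turn":-0.01,"fingers":35},{"tx":-0.01,"ty":0,"tz":-0.22,"turn":-0.03,"fingers":35},{"tx":-0.02,"ty":0,"tz":-0.38,"turn":-0.055,"fingers":35},{"tx":-0.025,"ty":0,"tz":-0.54,"turn":-0.08,"fingers":35},{"tx":-0.03,"ty":0,"tz":-0.7,"turn":-0.11,"fingers":35},{"tx":-0.04,"ty":0,"tz":-0.84,"turn":-0.13,"fingers":35},{"tx":-0.044,"ty":0,"tz":-0.95,"turn":-0.15,"fingers":35},{"tx":-0.045,"ty":0,"tz":-1,"turn":-0.15,"fingers":35},{"tx":-0.045,"ty":0,"tz":-1,"turn":-0.15,"fingers":35},{"tx":-0.045,"ty":0,"tz":-1,"turn":-0.15,"fingers":35},{"tx":-0.045,"ty":0,"tz":-1,"turn":-0.15,"fingers":35}]'
python3 - <<'E'
from h import *
from cell import optics
import cv2
rel([548.5,-41.3,175])
for n in("scene","top"):
    c=optics.camera(n); np.savez(f"pics/{n}6.npz",**c); cv2.imwrite(f"pics/{n}6.png",c["frame"][:,:,::-1])
c=load("pics/scene6.npz");cv2.imwrite("pics/scene6c.png",cv2.resize(c["frame"][150:330,240:440,::-1],None,fx=3.3,fy=3.3,interpolation=cv2.INTER_CUBIC))
E
```

```text
clock: 11.5
eef_pos: [548.1, -50.6, 197.2]
eef_rot: [-1.571, 0.001, -2.672]
wrist_force: [-0.3, -0.3, -0.5]
finger_gap: 45.5
t 11.5 pos [548.1 -50.6 197.2] rot [-1.571e+00  1.000e-03 -2.672e+00] j [-0.16  0.31  1.53  0.    1.3   0.94] F [-0.3 -0.3 -0.5] gap 45.5
  tx,ty,tz [-0.0227  0.1109 -0.0408] turn 0
```

View pics/scene6c.png

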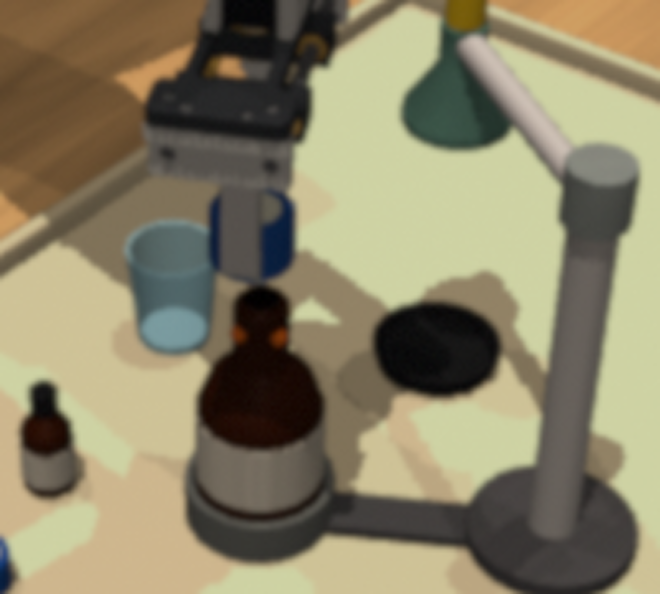

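```bash
python3 -m creep '[{"tx":-0.012,"ty":0,"tz":-0.02,"turn":0,"fingers":35},{"tx":-0.023,"ty":0.03,"tz":-0.041,"turn":0,"fingers":35},{"tx":-0.023,"ty":0.07,"tz":-0.041,"turn":0,"fingers":35},{"tx":-0.023,"ty":0.1,"tz":-0.041,"turn":0,"fingers":35},{"tx":-0.023,"ty":0.1,"tz":-0.041,"turn":0,"fingers":35},{"tx":-0.023,"ty":0.1,"tz":-0.041,"turn":0,"fingers":35},{"tx":-0.023,"ty":0.1,"tz":-0.041,"turn":0,"fingers":35}]'
python3 - <<'E'
from h import *
from cell import optics
import cv2
rel([548.5,-41.3,175])
c=optics.camera("scene"); np.savez("pics/scene7.npz",**c)
a=cv2.resize(c["frame"][210:280,280:360,::-1],None,fx=8,fy=8,interpolation=cv2.INTER_CUBIC);cv2.imwrite("pics/scene7c.png",np.clip(a*2.0,0,255).astype(np.uint8))
q=lambda X:[round((p+.5-o)*8-.5,0) for p,o in zip(proj(c,X),(280,210))]
for X in([548.5,-41.3,172],[548.5,-41.3,204],[548.5,-41.3,160]): print(q(X))
E
```

```text
clock: 12.3
eef_pos: [548.7, -41.3, 177.5]
eef_rot: [-1.571, 0.001, -2.672]
wrist_force: [0.6, 0.3, 0.3]
finger_gap: 45.1
t 12.3 pos [548.7 -41.3 177.5] rot [-1.571e+00  1.000e-03 -2.672e+00] j [-0.14  0.32  1.56  0.    1.26  0.96] F [0.6 0.3 0.3] gap 45.1
  tx,ty,tz [ 0.0011  0.0126 -0.0004] turn 0
[np.float64(313.0), np.float64(207.0)]
[np.float64(315.0), np.float64(90.0)]
[np.float64(313.0), np.float64(249.0)]
```

View pics/scene7c.png

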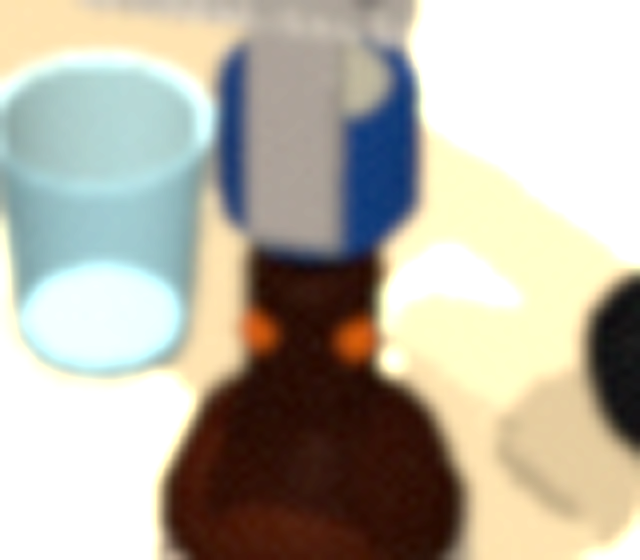

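The cap sits over the neck, with its edges at columns 219–418 (centre 318) and the neck at 248–380 (centre 314). That puts it about 1 mm off to the right, so I'll nudge it back and descend towards the beads.

```bash
python3 -m creep '[{"tx":0.005,"ty":0.02,"tz":0.001,"turn":0,"fingers":35},{"tx":0.005,"ty":0.04,"tz":0.001,"turn":0,"fingers":35},{"tx":0.005,"ty":0.06,"tz":0.001,"turn":0,"fingers":35},{"tx":0.005,"ty":0.08,"tz":0.001,"turn":0,"fingers":35},{"tx":0.005,"ty":0.1,"tz":0.001,"turn":0,"fingers":35},{"tx":0.005,"ty":0.11,"tz":0.001,"turn":0,"fingers":35},{"tx":0.005,"ty":0.11,"tz":0.001,"turn":0,"fingers":35},{"tx":0.005,"ty":0.11,"tz":0.001,"turn":0,"fingers":35}]' 60
python3 - <<'E'
from h import *
rel([548,-42,152])
E
```

```text
clock: 13.15
eef_pos: [548.0, -41.9, 155.6]
eef_rot: [-1.571, 0.001, -2.672]
wrist_force: [-0.1, -0.2, 0.6]
finger_gap: 45.2
t 13.15 pos [548.  -41.9 155.6] rot [-1.571e+00  1.000e-03 -2.672e+00] j [-0.14  0.34  1.58  0.    1.21  0.96] F [-0.1 -0.2  0.6] gap 45.2
  tx,ty,tz [0.0003 0.0182 0.0004] turn 0
```

The cap's skirt is now below the rim with no side force. I'll step down onto the beads.

```bash
python3 -m creep '[{"tx":0,"ty":0.01,"tz":0,"turn":0,"fingers":35},{"tx":0,"ty":0.018,"tz":0,"turn":0,"fingers":35},{"tx":0,"ty":0.025,"tz":0,"turn":0,"fingers":35},{"tx":0,"ty":0.025,"tz":0,"turn":0,"fingers":35},{"tx":0,"ty":0.025,"tz":0,"turn":0,"fingers":35}]' 60
python3 - <<'E'
from h import *
rel([548,-42,152])
E
```

```text
clock: 13.65
eef_pos: [548.4, -42.0, 151.0]
eef_rot: [-1.57, 0.002, -2.672]
wrist_force: [1.5, -0.6, 3.9]
finger_gap: 45.3
t 13.65 pos [548.4 -42.  151. ] rot [-1.570e+00  2.000e-03 -2.672e+00] j [-0.14  0.35  1.59  0.    1.2   0.96] F [ 1.5 -0.6  3.9] gap 45.3
  tx,ty,tz [ 0.0017 -0.0048 -0.0009] turn 0
```

```bash
python3 -m creep '[{"tx":0,"ty":0.007,"tz":0,"turn":0,"fingers":35},{"tx":0,"ty":0.014,"tz":0,"turn":0,"fingers":35},{"tx":0,"ty":0.02,"tz":0,"turn":0,"fingers":35},{"tx":0,"ty":0.02,"tz":0,"turn":0,"fingers":35}]' 60
python3 - <<'E'
from h import *
rel([548,-42,139])
E
```

```text
clock: 14.05
eef_pos: [548.5, -42.0, 147.2]
eef_rot: [-1.57, 0.003, -2.672]
wrist_force: [1.4, -0.6, 1.1]
finger_gap: 45.3
t 14.05 pos [548.5 -42.  147.2] rot [-1.57   0.003 -2.672] j [-0.14  0.35  1.59  0.    1.19  0.96] F [ 1.4 -0.6  1.1] gap 45.3
  tx,ty,tz [ 0.002   0.0409 -0.0012] turn 0
```

```bash
python3 -m creep '[{"tx":0,"ty":0.008,"tz":0,"turn":0,"fingers":35},{"tx":0,"ty":0.016,"tz":0,"turn":0,"fingers":35},{"tx":0,"ty":0.024,"tz":0,"turn":0,"fingers":35},{"tx":0,"ty":0.024,"tz":0,"turn":0,"fingers":35}]' 60
python3 - <<'E'
from h import *
from cell import optics
import cv2
rel([548,-42,139])
c=optics.camera("scene"); np.savez("pics/scene8.npz",**c)
a=cv2.resize(c["frame"][210:280,280:360,::-1],None,fx=8,fy=8,interpolation=cv2.INTER_CUBIC);cv2.imwrite("pics/scene8c.png",np.clip(a*2.0,0,255).astype(np.uint8))
E
```

```text
clock: 14.45
eef_pos: [548.0, -41.9, 141.3]
eef_rot: [-1.571, 0.001, -2.672]
wrist_force: [3.1, -0.3, -8.5]
finger_gap: 45.2
t 14.45 pos [548.  -41.9 141.3] rot [-1.571e+00  1.000e-03 -2.672e+00] j [-0.14  0.36  1.6   0.    1.18  0.96] F [ 3.1 -0.3 -8.5] gap 45.2
  tx,ty,tz [0.0001 0.0113 0.0002] turn 0
```

View pics/scene8c.png

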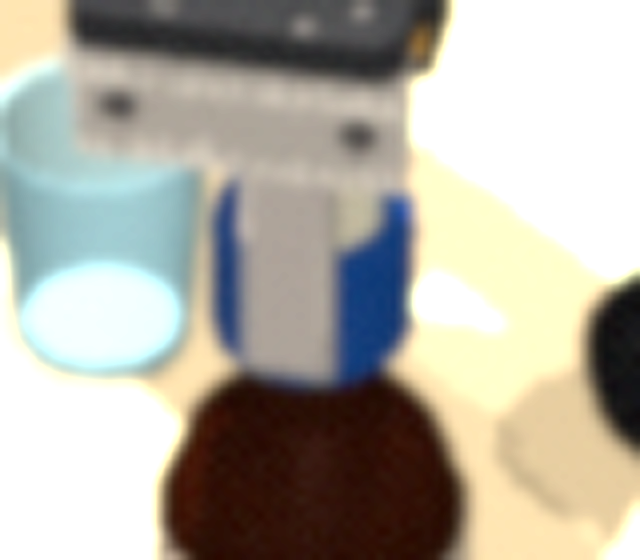

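The beads now pull the cap down (-8.5 N), so it is past the click. The orange beads are covered. I'll go on down to the rim and press.

```bash
python3 -m creep '[{"tx":0,"ty":0.006,"tz":0,"turn":0,"fingers":35},{"tx":0,"ty":0.012,"tz":0,"turn":0,"fingers":35},{"tx":0,"ty":0.012,"tz":0,"turn":0,"fingers":35},{"tx":0,"ty":0.012,"tz":0,"turn":0,"fingers":35}]' 60
python3 - <<'E'
from h import *
rel([548,-42,139])
E
```

```text
clock: 14.9
eef_pos: [548.0, -41.9, 139.1]
eef_rot: [-1.571, 0.001, -2.672]
wrist_force: [0.6, -0.8, -0.1]
finger_gap: 44.8
t 14.9 pos [548.  -41.9 139.1] rot [-1.571e+00  1.000e-03 -2.672e+00] j [-0.14  0.36  1.6   0.    1.18  0.96] F [ 0.6 -0.8 -0.1] gap 44.8
  tx,ty,tz [0.0002 0.0007 0.0004] turn 0
```

```bash
python3 -m creep '[{"tx":0,"ty":0.004,"tz":0,"turn":0,"fingers":35},{"tx":0,"ty":0.008,"tz":0,"turn":0,"fingers":35},{"tx":0,"ty":0.008,"tz":0,"turn":0,"fingers":35},{"tx":0,"ty":0.008,"tz":0,"turn":0,"fingers":35}]' 60
python3 - <<'E'
from h import *
rel([548,-42,139])
E
```

```text
clock: 15.3
eef_pos: [548.1, -41.9, 138.8]
eef_rot: [-1.57, 0.002, -2.672]
wrist_force: [-6.2, 0.7, 11.2]
finger_gap: 45.0
t 15.3 pos [548.1 -41.9 138.8] rot [-1.570e+00  2.000e-03 -2.672e+00] j [-0.14  0.36  1.6   0.    1.18  0.96] F [-6.2  0.7 11.2] gap 45.0
  tx,ty,tz [ 0.0008 -0.001   0.0001] turn 0
```

Run:
```python
from h import *
from cell import optics
import cv2
c=optics.camera("scene"); np.savez("pics/scene9.npz",**c);rel([548,-42,139])
a=cv2.resize(c["frame"][150:330,240:440,::-1],None,fx=3.3,fy=3.3,interpolation=cv2.INTER_CUBIC);cv2.imwrite("pics/scene9c.png",a)
for i in range(5): c=optics.camera("top"); rel([548,-42,139])
cv2.imwrite("pics/top9.png",c["frame"][:,:,::-1])
```

```text
t 15.35 pos [548.1 -41.9 138.8] rot [-1.570e+00  2.000e-03 -2.672e+00] j [-0.14  0.36  1.6   0.    1.18  0.96] F [-5.3  0.8 11. ] gap 45.0
  tx,ty,tz [ 0.0009 -0.0009  0.0002] turn 0
t 15.4 pos [548.1 -41.9 138.8] rot [-1.570e+00  2.000e-03 -2.672e+00] j [-0.14  0.36  1.6   0.    1.18  0.96] F [-6.   1.  10.9] gap 45.1
  tx,ty,tz [ 0.0009 -0.001   0.    ] turn 0
t 15.45 pos [548.1 -41.9 138.8] rot [-1.570e+00  2.000e-03 -2.672e+00] j [-0.14  0.36  1.6   0.    1.18  0.96] F [-4.8  0.1 12.3] gap 45.3
  tx,ty,tz [ 0.0008 -0.0009  0.0001] turn 0
t 15.5 pos [548.1 -41.9 138.8] rot [-1.570e+00  2.000e-03 -2.672e+00] j [-0.14  0.36  1.6   0.    1.18  0.96] F [-6.3 -0.  11.6] gap 44.8
  tx,ty,tz [ 0.0008 -0.001   0.0001] turn 0
t 15.55 pos [548.1 -41.9 138.8] rot [-1.570e+00  2.000e-03 -2.672e+00] j [-0.14  0.36  1.6   0.    1.18  0.96] F [-5.3  0.5 10.8] gap 45.4
  tx,ty,tz [ 0.0008 -0.001   0.0002] turn 0
t 15.6 pos [548.1 -41.9 138.8] rot [-1.570e+00  2.000e-03 -2.672e+00] j [-0.14  0.36  1.6   0.    1.18  0.96] F [-5.3  0.6 12.3] gap 45.4
  tx,ty,tz [ 0.0008 -0.0009  0.0001] turn 0
```

View pics/scene9c.png

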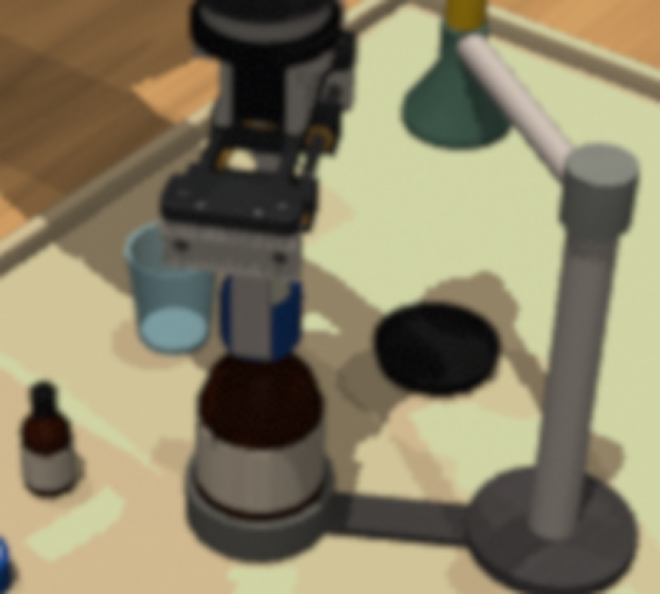

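View pics/top9.png

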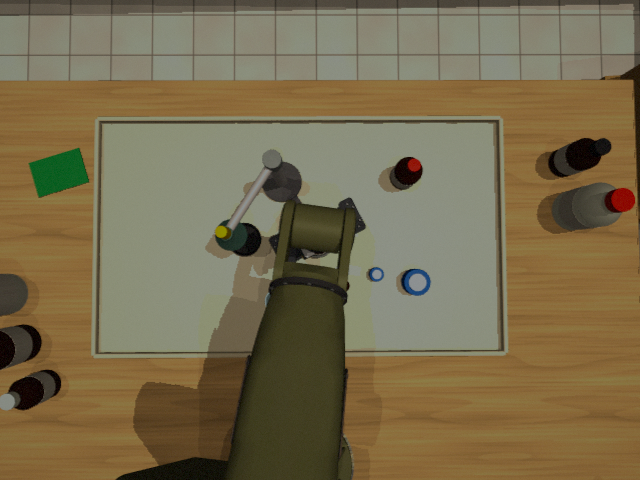

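The cap covers the whole neck, with its bottom edge at (262,355) in the crop. The nozzle is unchanged over the dish, and in the top view the knob is still at (222,232). TCP z of 138.8 is the expected home height and the push is steady at 11–12 N, so I'm handing in.

Run:
```python
from cell import manip
print(manip.sign_off())
```

```text
the job is handed in; nothing more can be done
None
```

I swung the nozzle over the dish and let go of it there. Then I pressed the 46 mm blue cap onto the bottle, through the click, until it sat fully home. I handed in at 15.6 s with the gripper still holding and pressing the cap.

- **Nozzle:** after release it measured within about 2 mm of the middle of the dish. It was still there in the last picture.
- **Cap:** the fingertips ended at 138.8 mm, where about 139 mm was expected for home. On the way down the beads pulled the cap at about 8.5 N before it met the rigid rim.
- **Final press:** a steady 11–12 N downward over the last 0.3 s, a little above the 10 N asked for.
- **Less clean:**
  - A sideways force of about 5–6 N in -x stayed on the wrist at the end, and I did not remove it.
  - The peak force at the click fell between readings, so I only saw it as the drop and the pull afterwards.
  - My first closing on the cap was about 4 mm too high, so I reopened, lowered and gripped again.
- **Other glassware:** I saw nothing moved in the pictures, though the arm hid part of the last top view.

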